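# Cock and fire the bench impact tester

## Task

Give the black mains adapter a test blow in the impact tester that holds it, the one with the yellow arm: press the arm's black cocking pad down until the sear catches and holds the arm on its own, take the hand away from the arm, then press the red trigger paddle so that the arm snaps freely back onto the adapter. Leave the adapter in its nest, and do not work the empty blue tester beside it.

Things in the scene. Friction and masses are not known exactly. Their poses are not given: they have to be found in the camera images.
- yellow_tester: impact tester that holds the adapter: fixed grey base 310 x 76 mm, yellow rocker arm. Origin on the bench under the arm's pivot (pivot 85 mm up); x points level from trigger end (near the robot) to nest, y across, z up. In this frame: red trigger at x = -176 mm, steel sear nose at -120 mm (90 mm high, keep fingers off it), black cocking pad at -66 mm, hammer and adapter at +75 mm
- yellow_pad (a point): centre of the top of the black ribbed cocking pad (40 x 44 mm) on the yellow arm's near end, 118 mm above the bench. Press straight down, fingers closed: the sear catches with the fingertips about 91 mm above the bench; 86 mm is sure; hard stop at 80 mm. The pad meanwhile moves 8 mm towards the trigger. Spring 5 N at first, up to 17 N at the sear. Let go, it stays caught, 90 mm high
- yellow_trigger (a point): centre of the top of the red trigger paddle (38 x 44 mm) of the same tester, 76 mm above the bench, 110 mm from the pad towards the robot. Pressed straight down it draws the sear off the arm after about 9 mm (fingertips 67 mm above the bench) with about 6 N; 14 mm is sure, hard stop at 19 mm. It springs back when let go
- yellow_arm (a joint): angle of the yellow arm in rad: about 0 with the hammer resting on the adapter, growing as the pad is pressed down; the sear catches at about 0.40 and holds it there; hard stop 0.60. A spring drives it back to 0
- adapter: black mains adapter block, 50 x 89 x 34 mm, lying loose in the shallow black nest under the hammer at the tester's far end; origin at the centre of its underside, z up
- blue_arm (a joint): angle of the arm of the other tester, the same in shape but with a blue arm and an empty nest: about -0.12 at rest. Leave it alone
Mind the look-alikes: they are no part of the job. Leave any orange or pink look-alike of the adapter alone.

How it is judged:
By the outcome, as a careful person would: the job done as asked, in the order asked, and still so for the second after the job is handed in, with the robot touching nothing.
It also fails if it takes over 38 s, if anything falls off the work surface, if the arm or the gripper's body presses on something with over 40 N, if the wrist force passes 120 N, or if a joint passes its speed limit or range.

## Robot

A 7-joint arm with a two-finger parallel gripper is mounted at the origin on a cart in front of the work surface, level with it; the furniture and walls round the work are solid. World frame = base frame: x ahead of the robot, y to its left, z up, the work surface at z = 0. Lengths are in m, angles in rad, forces in N, time in s.
With the tool pointing down it reaches from about 0.425 to 0.875 m from the base axis. Payload 4.7 kg.
Tool frame: the origin (TCP) lies midway between the tips of the shut fingers; the grasp point (between the pads) lies ctrl.grasp_offset behind it (ctrl.grasp_offset is the distance from the TCP to the grasp point, in m); z points along the fingers, y is the line along which they close (so a half turn about z gives the same grasp; the last joint's range is limited). The gripper opens to 87 mm and grips with 3 to 60 N. Pads are 19 mm wide; open, the fingers measure 117 mm over their backs; the gripper's body (75 mm by 190 mm) begins 51 mm behind the grasp point.
Start: joints at [-1.244, 0.321, -0.07, 1.45, 0.023, 1.371, -0.057], TCP at [0.2, 0.618, 0.223] pointing down, gripper open.
Joint ranges: [-2.86, 2.86], [-0.3, 2.09], [-1.38, 1.24], [0.06, 2.45], [-1.56, 4.7], [0.09, 2.05], [-2.69, 2.69]. Speed limits (rad/s): [2.57, 2.57, 3.14, 3.14, 3.14, 3.14, 3.14].

## Interface

Orientations are given as a rotation vector (axis times angle).
In Python, from bench import ctrl gives the robot as it stands. The module is installed in compiled form; this text tells all that it offers.
- The arm moves only by the tool jog_arm, never from a script. Its argument "moves" is one flat list of numbers, 7 for each row, row after row: the shift along the tool's x, y, z in units of 30 cm (1.0 is 30 cm), then the turn, a rotation vector about the tool's x, y, z in units of 60 degrees (1.0 is 60 degrees), then the gripper's target within -1 to 1 (fully open at 1, half-way at 0, shut at -1). In form: [x, y, z, wx, wy, wz, fingers, x, y, z, wx, wy, wz, fingers, ...]. A call has exactly 8 rows; each row is the pose to reach, as a shift and turn from the pose commanded when the call began, along the tool's axes at that moment; what a row does not reach only later rows make up. A row lasts 1/8 s, in which the tool goes at most 62.5 mm and 10.7 degrees, less where a joint would pass 70% of its speed; a pose out of reach is approached as far as the arm can. A call with a number of a shift or a turn outside -1 to 1 is refused whole. A call with a gripper value outside its range is refused whole. The fingers move at their own pace and stop on an object; "newtons" is the grip in N (left out, the last holds). Time passes only in rows, so rows that repeat a pose let the fingers close, or fill a call up. It gives the time, the measured TCP pose, the force, the opening and the grip force at its end, in the units of the state.
- ctrl.get_state(): the state, without advancing time (a new reading comes with each control period).
- ctrl.get_image(name): name is "scene" or "top" or "wrist"; returns a dict with "pixels" (420x560x3 uint8, red, green, blue), "fx", "fy", "cx", "cy" (pixels), "xyz" and "rotation" of the camera in the world; the wrist camera has in their place "tool_from_camera" (4x4, takes a point from camera to tool coordinates, whose origin is the TCP and whose axes are the flange's). Camera axes: x right, y up, looking along -z (the intrinsics and any distortion apply to the point x, -y, -z); pixel columns grow to the right and rows downward; lengths in m; the calibration is good to about 2 mm. A picture is of the moment at which its call begins: read the wrist's pose just before it. There is no depth.
- ctrl.close_job(): hands the job in; it is judged then, once.
The state is a dict: "time": time; "joint_positions": joint angles; "qd": joint speeds; "joint_torque": joint torques, N m; "position": TCP position; "tool_rot": TCP orientation; "ft_force": force on the tool from outside, world axes, zero at the start; "torque": the same for the moment, N m; "grip_width": opening from 0.0 (shut) to 1.0 (fully open); "grip_force": force on a finger pad.
Only numpy, scipy, OpenCV 4.12 (cv2) and the standard library are available. Lean on these libraries where they do the work, as an engineer would, in place of code of your own. Each camera call takes 0.05 s, during which the arm holds its last target. There are 200 camera calls.

## Working session

There is one attempt and no reset: what is moved stays moved. The work goes in short steps, Python scripts to look and compute and a tool call to move; the robot and the scene stay as the last step left them, time stands still between calls to the robot, and variables do not carry over. Pictures are saved under pics/ and viewed, at most 10 in all, crops included, and the job is handed in when it is done.

Besides the shell and the picture viewer there is one more tool, called after "Request:" as name(argument=value, ...) on one line, values as JSON. jog_arm: Moves the arm, as the interface text tells. Its arguments: {"type":"object","properties":{"moves":{"type":"array"},"newtons":{"type":"number"}},"required":["moves"]}

```bash
mkdir -p pics; cat > h.py <<'E'
import numpy as np, cv2
from bench import ctrl
def ray(im,u,v):
    d=np.array([(u-im['cx'])/im['fx'],-(v-im['cy'])/im['fy'],-1.0])
    return np.array(im['xyz']),np.array(im['rotation'])@d
def onz(im,u,v,z):
    o,d=ray(im,u,v); return o+d*(z-o[2])/d[2]
E
python3 - <<'E'
from h import *
import pickle
a={}
for n in('top','scene'):
    a[n]=ctrl.get_image(n); cv2.imwrite(f'pics/{n}0.png',a[n]['pixels'][:,:,::-1]); print(n,[ (k,a[n][k]) for k in a[n] if k!='pixels'])
pickle.dump(a,open('a.pkl','wb'))
s=ctrl.get_state(); print(s['time'],s['position'],s['tool_rot'],s['grip_width'])
E
```

```text
top [('fx', 462.77903760023094), ('fy', 462.77903760023094), ('cx', 279.392983030424), ('cy', 207.51051277893316), ('xyz', array([ 0.49610497, -0.1270058 ,  1.13971084])), ('rotation', array([ 0.0915882 , -0.04725256, -1.57441957]))]
scene [('fx', 498.0762986289421), ('fy', 498.0762986289421), ('cx', 291.49325425847627), ('cy', 214.38307340556614), ('xyz', array([0.08286241, 0.54432777, 1.08024898])), ('rotation', array([ 0.2939855 , -0.86797805, -2.30681379]))]
0.1 [0.1999026  0.61796424 0.22155486] [-4.89216634e-01 -3.10309352e+00  2.77686191e-03] 0.9998253205872686
```

Rotation is a rotation vector; I'll fix the helper and view both.

```bash
sed -i "s/np.array(im\['rotation'\])@d/cv2.Rodrigues(np.array(im['rotation']))[0]@d/" h.py
```

```text
(no output)
```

View pics/top0.png

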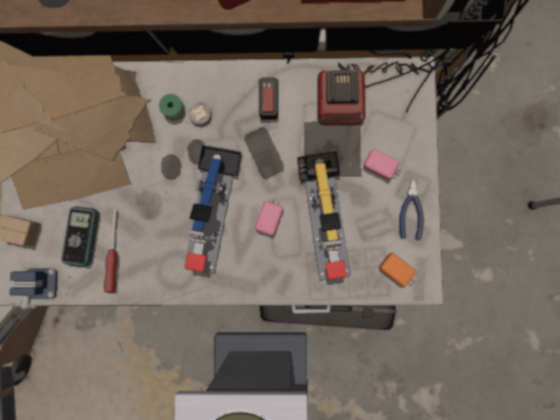

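View pics/scene0.png

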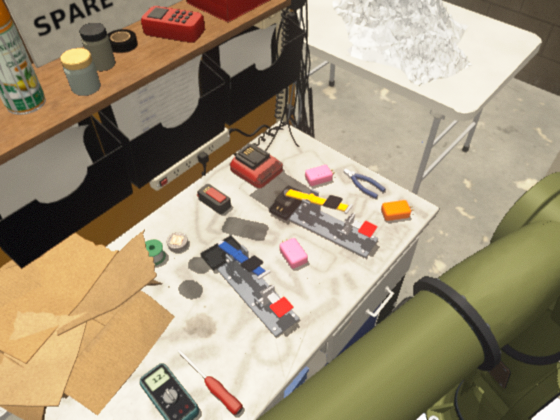

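The top view shows two testers: the yellow arm with its pad at (330,222), trigger at (336,270) and a dark adapter at about (320,165), and the blue arm with its pad at (201,212), trigger at (196,262) and an empty nest. The yellow one is meant. The pink blocks at (268,218) and (381,164) and the orange one at (398,268) are look-alikes. Next I measure and confirm with a crop.

```bash
cat > m.py <<'E'
from h import *
import pickle
def comps(m,n=30):
    k,l,s,c=cv2.connectedComponentsWithStats(m.astype(np.uint8)); return [(s[i,4],c[i].round(1)) for i in range(1,k) if s[i,4]>n]
a=pickle.load(open('a.pkl','rb'))
def mask(im,r0,r1,c0,c1):
    h=cv2.cvtColor(im['pixels'],cv2.COLOR_RGB2HSV).astype(int); H,S,V=h[...,0],h[...,1],h[...,2]
    w=np.zeros(H.shape,bool); w[r0:r1,c0:c1]=1
    return w&((H<6)|(H>174))&(S>190)&(V>120), w&(H>18)&(H<32)&(S>150)&(V>90), w&(V<45)
for n,b in(('top',(140,290,295,355)),('scene',(175,260,265,385))):
    im=a[n]
    for nm,m,z in zip(('red','yel','blk'),mask(im,*b),(.076,.11,.118)):
        for s,c in comps(m): print(n,nm,s,c,onz(im,*c,z).round(4))
t=a['top']['pixels'][130:290,280:370]; s=a['scene']['pixels'][170:270,260:390]
t=cv2.resize(t,None,fx=3.7,fy=3.7,interpolation=cv2.INTER_CUBIC); s=cv2.resize(s,None,fx=3.4,fy=3.4,interpolation=cv2.INTER_CUBIC)
o=np.zeros((600,800,3),np.uint8); o[:t.shape[0],:t.shape[1]]=t; o[:s.shape[0],340:340+s.shape[1]]=s
cv2.imwrite('pics/crop1.png',o[...,::-1])
E
python3 m.py
```

```text
top yel 32 [316.4 171.6] [ 0.6678 -0.1815  0.11  ]
top blk 512 [321.4 163. ] [ 0.6858 -0.1924  0.118 ]
top blk 181 [330.3 220.1] [ 0.5581 -0.2105  0.118 ]
scene red 146 [367.2 228.6] [ 0.4482 -0.2241  0.076 ]
scene yel 281 [305.2 196.5] [ 0.6237 -0.1814  0.11  ]
scene yel 58 [341.9 206.6] [ 0.5283 -0.2164  0.11  ]
```

View pics/crop1.png

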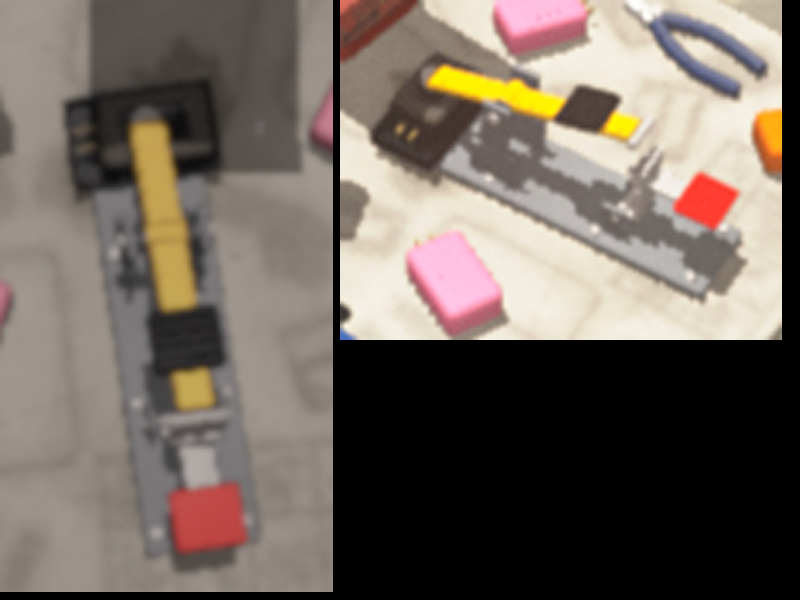

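The crop confirms the yellow tester holding the black adapter. The pad centre is at top (330.5,221.9) and scene (332.9,201.8). The trigger is at top (336.2,270) and scene (367.2,228.6).

```bash
python3 - <<'E'
from h import *
import pickle
a=pickle.load(open('a.pkl','rb')); t,s=a['top'],a['scene']
P=[onz(t,330.5,221.9,.118),onz(s,332.9,201.8,.118)];T=[onz(t,336.2,270,.076),onz(s,367.2,228.6,.076)]
print(P,T); p=np.mean(P,0);q=np.mean(T,0);d=p-q;print(p,q,np.hypot(d[0],d[1]),np.degrees(np.arctan2(d[1],d[0])))
st=ctrl.get_state();R=cv2.Rodrigues(np.array(st['tool_rot']))[0];print(R.round(3))
for g in(p+[0,0,.05],): print('delta tool', (R.T@(g-st['position'])).round(4))
print(st['position'])
E
```

```text
[array([ 0.55415667, -0.21090608,  0.118     ]), array([ 0.55250504, -0.20825551,  0.118     ])] [array([ 0.44700885, -0.22582013,  0.076     ]), array([ 0.44819017, -0.22413579,  0.076     ])]
[ 0.55333085 -0.20958079  0.118     ] [ 0.44759951 -0.22497796  0.076     ] 0.10684657148493913 8.285475673275837
[[-0.951  0.308 -0.   ]
 [ 0.308  0.951 -0.002]
 [-0.    -0.002 -1.   ]]
delta tool [-0.5909 -0.6786  0.0548]
[0.1999026  0.61796424 0.22155486]
```

Request:
jog_arm(moves=[-0.2, -0.13, 0, 0, 0, -0.15, -1, -0.4, -0.27, 0, 0, 0, -0.3, -1, -0.6, -0.4, 0, 0, 0, -0.44, -1, -0.8, -0.53, 0, 0, 0, -0.44, -1, -0.95, -0.63, 0, 0, 0, -0.44, -1, -1, -0.67, 0, 0, 0, -0.44, -1, -1, -0.67, 0, 0, 0, -0.44, -1, -1, -0.67, 0, 0, 0, -0.44, -1])

```text
time: 1.1
position: [0.4229, 0.3355, 0.2223]
tool_rot: [0.233, -3.132, -0.001]
ft_force: [0.1, 0.7, 0.2]
grip_width: 0.173
grip_force: 0.0
```

```bash
cat > d.py <<'E'
from h import *
st=ctrl.get_state();R=cv2.Rodrigues(np.array(st['tool_rot']))[0];print(R.round(3).tolist(),st['time'],st['position'],st['grip_width'],st['ft_force'],st['joint_positions'])
for n,g in(('pad',(.5535-.004*.99,-.2095-.004*.145,.14)),('trig',(.447,-.225,.1))): print(n,(R.T@(np.array(g)-st['position'])/.3).round(3))
E
python3 d.py
```

```text
[[-0.989, -0.148, -0.001], [-0.148, 0.989, 0.0], [0.001, 0.001, -1.0]] 1.1 [0.42293411 0.33551637 0.22230029] 0.17310704563778279 [0.13554858 0.72966215 0.21582974] [-0.81376409  0.08652661  0.1005498   1.73010835 -0.00987834  1.32579958
  1.00801828]
pad [-0.149 -1.861  0.273]
trig [ 0.197 -1.86   0.407]
```

Request:
jog_arm(moves=[-0.03, -0.2, 0, 0, 0, 0, -1, -0.06, -0.4, 0, 0, 0, 0, -1, -0.1, -0.6, 0, 0, 0, 0, -1, -0.13, -0.8, 0, 0, 0, 0, -1, -0.149, -1, 0, 0, 0, 0, -1, -0.149, -1, 0, 0, 0, 0, -1, -0.149, -1, 0, 0, 0, 0, -1, -0.149, -1, 0, 0, 0, 0, -1])

```text
time: 2.1
position: [0.5117, 0.0475, 0.2223]
tool_rot: [0.239, -3.132, -0.001]
ft_force: [0.5, 1.3, -0.3]
grip_width: 0.005
grip_force: 0.0
```

Request:
jog_arm(moves=[0, -0.2, 0, 0, 0, 0, -1, 0, -0.4, 0, 0, 0, 0, -1, 0, -0.6, 0, 0, 0, 0, -1, 0, -0.8, 0, 0, 0, 0, -1, 0, -0.861, 0.05, 0, 0, 0, -1, 0, -0.861, 0.05, 0, 0, 0, -1, 0, -0.861, 0.05, 0, 0, 0, -1, 0, -0.861, 0.05, 0, 0, 0, -1])

```text
time: 3.1
position: [0.551, -0.2084, 0.2081]
tool_rot: [-0.238, 3.132, 0.001]
ft_force: [0.5, -0.2, -0.3]
grip_width: 0.008
grip_force: 0.0
```

```bash
python3 d.py; python3 - <<'E'
from h import *
im=ctrl.get_image('top'); s=ctrl.get_image('wrist')
o=np.zeros((420,800,3),np.uint8); o[:,:240]=im['pixels'][:,220:460]; o[:,240:]=s['pixels']; cv2.imwrite('pics/c2.png',o[...,::-1])
E
```

```text
[[-0.989, -0.151, 0.001], [-0.151, 0.989, 0.001], [-0.001, 0.001, -1.0]] 3.1 [ 0.55096657 -0.20841814  0.20810072] 0.008271829495170703 [ 0.47184687 -0.21150054 -0.34765729] [-0.20455554  0.21853871  0.60669763  1.64991947 -0.12938696  1.31269928
  2.14637801]
pad [ 0.006 -0.005  0.227]
trig [ 0.351 -0.003  0.36 ]
```

View pics/c2.png

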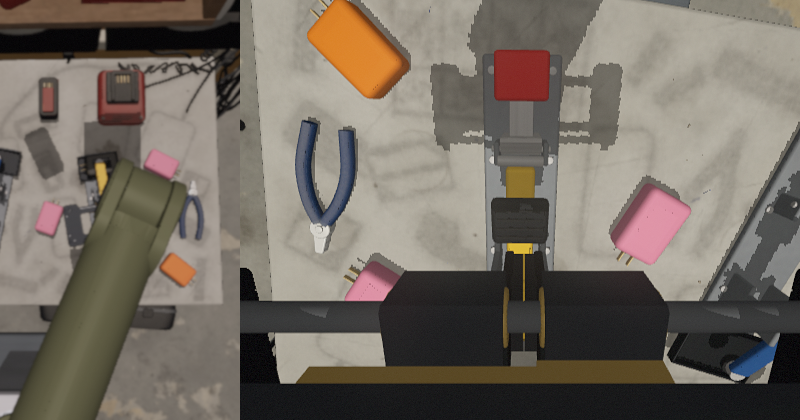

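The wrist view shows the fingers lined up with the yellow arm. The pad is at wrist pixel (280,212) and the red trigger at (282,75). I cross-check both positions from this view.

```bash
python3 - <<'E'
from h import *
st=ctrl.get_state();R=cv2.Rodrigues(np.array(st['tool_rot']))[0]
s=ctrl.get_image('wrist');M=np.array(s['tool_from_camera'])
for n,u,v,z in(('pad',280,212,.118),('trig',282,75,.076)):
    d=R@M[:3,:3]@np.array([(u-s['cx'])/s['fx'],-(v-s['cy'])/s['fy'],-1]);o=R@M[:3,3]+st['position'];print(n,o+d*(z-o[2])/d[2])
print([k for k in s])
E
```

```text
pad [ 0.54736532 -0.21348829  0.118     ]
trig [ 0.44864402 -0.22706452  0.076     ]
['pixels', 'fx', 'fy', 'cx', 'cy', 'tool_from_camera']
```

Request:
jog_arm(moves=[0.004, -0.006, 0.14, 0, 0, 0, -1, 0.004, -0.006, 0.26, 0, 0, 0, -1, 0.004, -0.006, 0.3, 0, 0, 0, -1, 0.01, -0.006, 0.33, 0, 0, 0, -1, 0.015, -0.006, 0.36, 0, 0, 0, -1, 0.02, -0.006, 0.39, 0, 0, 0, -1, 0.024, -0.006, 0.412, 0, 0, 0, -1, 0.024, -0.006, 0.412, 0, 0, 0, -1])

```text
time: 4.25
position: [0.5445, -0.2135, 0.0867]
tool_rot: [-0.232, 3.13, 0.001]
ft_force: [-4.6, 1.2, 11.3]
grip_width: 0.005
grip_force: 5.5
```

Request:
jog_arm(moves=[0, 0, 0.005, 0, 0, 0, -1, 0, 0, 0.005, 0, 0, 0, -1, 0, 0, 0.005, 0, 0, 0, -1, 0, 0, -0.04, 0, 0, 0, -1, 0, 0, -0.12, 0, 0, 0, -1, 0, 0, -0.25, 0, 0, 0, -1, 0, 0, -0.37, 0, 0, 0, -1, 0, 0, -0.37, 0, 0, 0, -1])

```text
time: 5.25
position: [0.5459, -0.2145, 0.1995]
tool_rot: [-0.232, 3.125, -0.003]
ft_force: [-0.4, 0.1, -0.4]
grip_width: 0.004
grip_force: 0.0
```

```bash
python3 d.py; python3 - <<'E'
from h import *
im=ctrl.get_image('scene'); s=ctrl.get_image('wrist')
cv2.imwrite('pics/w3.png',s['pixels'][...,::-1]); t=cv2.resize(im['pixels'][150:290,230:400],None,fx=2,fy=2)
o=np.zeros((420,800,3),np.uint8); o[:280,:340]=t; o[:,340:]=s['pixels'][:,50:510]; cv2.imwrite('pics/c3.png',o[...,::-1])
E
```

```text
[[-0.989, -0.148, 0.008], [-0.148, 0.989, -0.001], [-0.008, -0.003, -1.0]] 5.25 [ 0.5458573  -0.21451378  0.19945373] 0.004162261889634718 [-0.42636986  0.13537818 -0.44550271] [-0.20152496  0.21213007  0.61334772  1.67486735 -0.12848438  1.28648403
  2.15528002]
pad [-0.013  0.013  0.198]
trig [0.334 0.015 0.329]
```

View pics/c3.png

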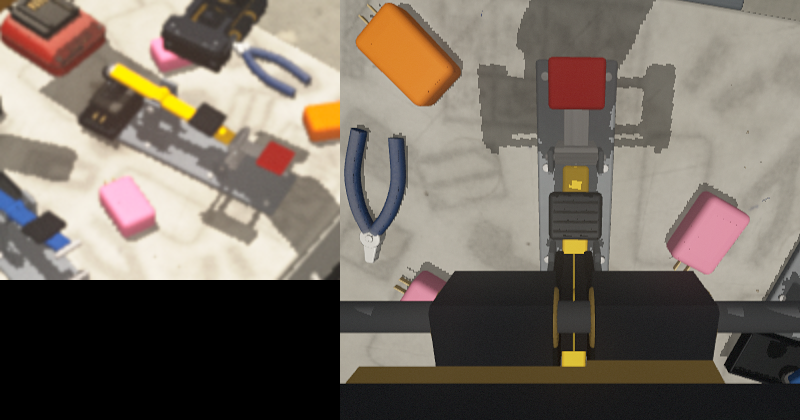

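The picture shows the arm caught with its hammer raised (pad at wrist pixel (285,215)), and the hand is clear. Next I move over the trigger at wrist pixel (287,82).

Request:
jog_arm(moves=[0.15, 0.006, 0, 0, 0, 0, -1, 0.3, 0.012, 0, 0, 0, 0, -1, 0.334, 0.012, 0, 0, 0, 0, -1, 0.334, 0.012, 0.12, 0, 0, 0, -1, 0.334, 0.012, 0.25, 0, 0, 0, -1, 0.334, 0.012, 0.32, 0, 0, 0, -1, 0.334, 0.012, 0.34, 0, 0, 0, -1, 0.334, 0.012, 0.34, 0, 0, 0, -1])

```text
time: 6.35
position: [0.4439, -0.2247, 0.0928]
tool_rot: [0.233, -3.132, 0.0]
ft_force: [0.4, 0.4, 0.5]
grip_width: 0.006
grip_force: 0.0
```

Request:
jog_arm(moves=[-0.012, -0.002, 0.04, 0, 0, 0, -1, -0.012, -0.002, 0.07, 0, 0, 0, -1, -0.012, -0.002, 0.09, 0, 0, 0, -1, -0.012, -0.002, 0.106, 0, 0, 0, -1, -0.012, -0.002, 0.106, 0, 0, 0, -1, -0.012, -0.002, 0.106, 0, 0, 0, -1, -0.012, -0.002, 0.05, 0, 0, 0, -1, -0.012, -0.002, -0.1, 0, 0, 0, -1])

```text
time: 7.35
position: [0.4466, -0.2239, 0.1226]
tool_rot: [0.233, -3.13, -0.001]
ft_force: [0.6, -0.0, 0.5]
grip_width: 0.004
grip_force: 0.0
```

Request:
jog_arm(moves=[0, 0, -0.15, 0, 0, 0, -1, 0, 0, -0.3, 0, 0, 0, -1, 0, 0, -0.3, 0, 0, 0, -1, 0, 0, -0.3, 0, 0, 0, -1, 0, 0, -0.3, 0, 0, 0, -1, 0, 0, -0.3, 0, 0, 0, -1, 0, 0, -0.3, 0, 0, 0, -1, 0, 0, -0.3, 0, 0, 0, -1])

```text
time: 8.35
position: [0.4472, -0.2248, 0.2127]
tool_rot: [0.232, -3.133, -0.0]
ft_force: [0.2, 0.1, -0.5]
grip_width: 0.002
grip_force: 0.0
```

```bash
python3 - <<'E'
from h import *
im=ctrl.get_image('scene'); s=ctrl.get_image('top')
t=cv2.resize(im['pixels'][150:290,230:400],None,fx=2.3,fy=2.3); u=cv2.resize(s['pixels'][130:290,270:380],None,fx=3.5,fy=3.5)
o=np.zeros((600,800,3),np.uint8); o[:t.shape[0],:t.shape[1]]=t; o[:u.shape[0],400:400+u.shape[1]]=u; cv2.imwrite('pics/c4.png',o[...,::-1])
E
```

```text
(no output)
```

View pics/c4.png

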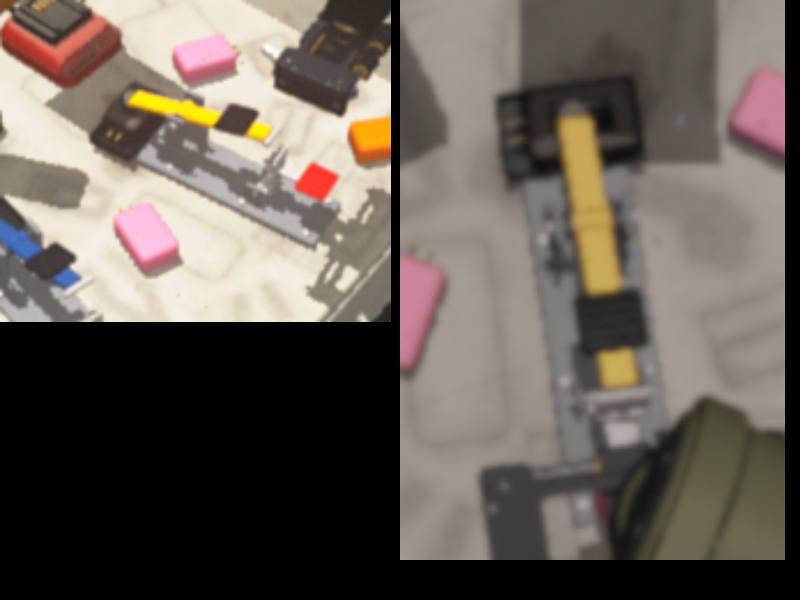

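The arm has snapped back: in the right panel the hammer rests on the adapter at crop (572,110), the adapter is still in its nest, and the robot is clear.

```bash
python3 -c "
from bench import ctrl
print(ctrl.close_job())"
```

```text
the job is handed in; nothing more can be done
None
```

I cocked the yellow tester until the sear held, took the hand clear, then pressed the trigger; the arm snapped back onto the adapter, which is still in its nest, the blue tester was left alone, and the job was handed in at about 8.5 s (no verdict was returned).

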